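# Press the loose tools home in the service case

## Task

The juicer repair is finished and the service case has to be closed: put the pliers back into their cutout in the case insert, and press both the pliers and the adjustable spanner, which has only been laid in its cutout, fully home along their whole length until they sit on the bottom. The insert is moulded plastic, so push firmly but never ram or hammer a tool into it. Leave the screwdriver home in its cutout and the roll of tape and the tin of screws where they are, and let go of the tools.

Things in the scene. Friction and masses are not known exactly. Their poses are not given: they have to be found in the camera images.
- case: Open service case, fixed, on a rubber pad 4 to 10 mm thick: tray half 256 mm long (x) by 212 wide (y), lid half folded back flat beyond its -y side (34 mm high), handle at +y. Origin under the tray's centre, on the pad, z up. The grey insert's flat top is 42 mm above the origin; three cutouts with black floors run along x: pliers at y = +60 mm, screwdriver at 0, adjustable spanner at -62 mm.
- pliers_seat (a point): Point of the case where the pliers' mid-length point lies, half-way up, when fully home: 8 mm above the floor of a cutout 13.5 mm deep, 2 mm wider than the pliers on each side and at the ends. Axes as the case's; nose (narrow) end at +x. Home, the tool's top is 2.5 mm above the insert's face. Springy snap ribs in the side walls, 45 to 60 mm either side of mid-length, must be pressed past.
- spanner_seat (a point): The same for the spanner: where spanner_mid lies when home; wide (head) end at +x. In both cutouts a tool laid level goes 6.5 mm down and rests on the ribs, 7 mm above home, its top 9.5 mm above the face. The ribs resist down to the bottom, 8 to 17 N at each end, then hold it; pressing one end may lever the other 1 to 3 mm up again. Bottomed, the force rises steeply; over 40 N is ramming.
- screwdriver_seat (a point): Point of the case where the screwdriver's mid-length point (screwdriver_mid) lies when home.
- pliers_mid (a point): Combination pliers, 180 mm long, 16 mm thick, about 0.26 kg, flat on the bench; steel, black grips. Point: centre of the joint block (half-way up, 28 mm ahead of mid-length), flat-sided, 30 x 30 mm, the place to grip. Axes: x to the nose, y across, z up. Head x +12 to +62 mm, 22 then 18 mm wide, 14 thick; two grips x -118 to -43 mm, each 14 mm wide, centred 19 mm either side of the axis.
- pliers_nose (a point): On the pliers' axis, 5 mm short of the nose tip, half-way up (57 mm ahead of pliers_mid).
- pliers_tail (a point): On the pliers' axis between the grips, 5 mm short of their ends, half-way up (113 mm behind pliers_mid).
- spanner_mid (a point): Adjustable spanner, 190 mm long, 16 mm thick, about 0.24 kg, steel head, black grip; starts level in its cutout, resting on the ribs 7 mm above home. Point: mid-length on its axis, half-way up. Axes: x to the jaws, z up. Grip 24 mm wide, x -95 to +25 mm; flat head block 46 mm wide, x +31 to +65 mm; two jaws to +95 mm.
- spanner_nose (a point): On the spanner's axis between the jaws, 5 mm short of their tips, half-way up (90 mm ahead of spanner_mid).
- spanner_tail (a point): On the spanner's axis, 5 mm short of the grip's end, half-way up (90 mm behind spanner_mid).
- screwdriver_mid (a point): Small screwdriver already home in the middle cutout of the case: 190 mm long, handle 16 mm thick; mid-length, half-way up. Not to be moved.
- tape: Roll of tape lying on the bench, 82 mm across, 24 mm high; origin under its centre. Not to be moved.
- screw_tin: Small open tin of screws, 72 mm across, 22 mm high; origin under its centre. Not to be moved.
There are look-alikes about, which are no part of the job. What is shaped like the part that bears spanner_mid but red is not meant.

How it is judged:
By the outcome, as a careful person would: the job done as asked, in the order asked, and still so for the second after the job is handed in, with the robot touching nothing.
It also fails if it takes over 70 s, if anything falls off the work surface, if the arm or the gripper's body presses on something with over 40 N, if the wrist force passes 120 N, or if a joint passes its speed limit or range.

## Robot

A 6-joint arm with a two-finger parallel gripper is mounted at the origin on the work surface. World frame = base frame: x ahead of the robot, y to its left, z up, the work surface at z = 0. Lengths are in m, angles in rad, forces in N, time in s.
With the tool pointing down it reaches from about 0.4 to 0.825 m from the base axis. Payload 7 kg.
Tool frame: the origin (TCP) lies midway between the tips of the shut fingers; the grasp point (between the pads) lies arm.hold_point_z behind it (arm.hold_point_z is the distance from the TCP to the grasp point, in m); z points along the fingers, y is the line along which they close (so a half turn about z gives the same grasp; the last joint's range is limited). The gripper opens to 88 mm and grips with 3 to 60 N. Pads are 19 mm wide; open, the fingers measure 130 mm over their backs; the gripper's body (78 mm by 193 mm) begins 47 mm behind the grasp point.
Start: joints at [-0.87, 0.359, 0.012, 0, -1.224, -0.288], TCP at [0.271, -0.618, 0.227] pointing down, gripper open.
Joint ranges: [-3.07, 3.07], [-1.43, 2.12], [-1.02, 1.25], [-3.03, 1.67], [-3.05, -0], [-3.03, 3.03]. Speed limits (rad/s): [2.39, 2.39, 3.01, 3.14, 3.14, 3.14].

## Interface

Orientations are given as [roll, pitch, yaw] about the fixed x, y, z axes, in that order (R = Rz(yaw) Ry(pitch) Rx(roll)).
In Python, from station import arm gives the robot as it stands.
- The arm moves only by the shell command python3 -m crank 'ROWS' [OPENING] [FORCE]. ROWS is JSON, a list that holds one entry, the list of rows, each a list of 4 numbers: the shift along the tool's x, y, z in units of 25 mm (1.0 is 25 mm), then the turn about the tool's z in units of 5 degrees (1.0 is 5 degrees). A call has 1 to 12 rows; each row is the pose to reach, as a shift and turn from the pose commanded when the call began, along the tool's axes at that moment; what a row does not reach only later rows make up. A row lasts 1/8 s, in which the tool goes at most 62.5 mm and 10.7 degrees, less where a joint would pass 70% of its speed; a pose out of reach is approached as far as the arm can. A call with a gripper value outside its range is refused whole. OPENING is the closure, from 0 (fully open) to 1 (shut), set as the call begins (- or left out, the last holds). The fingers move at their own pace and stop on an object; FORCE is the grip in N (left out, the last holds). Time passes only in rows, so rows that repeat a pose let the fingers close. It gives the time, the measured TCP pose, the force, the opening and the grip force at its end, in the units of the state.
- arm.get_state(): the state, without advancing time (a new reading comes with each control period).
- arm.grab_frame(name): name is "side" or "top" or "wrist"; returns (picture, depth): 420x560x3 uint8, red, green, blue; 420x560 float32, m along the optical axis (not along the pixel's ray), 0 where there is no reading.
- arm.get_calibration(name): a dict with "mtx" (3x3 intrinsics, pixels), "R" (3x3) and "t" (3): a world point X has camera coordinates R X + t; the wrist camera has in their place "mount" (4x4, takes a point from camera to tool coordinates, whose origin is the TCP and whose axes are the flange's). Camera axes: x right, y down, z forward; pixel columns grow to the right and rows downward; lengths in m; the calibration is good to about 2 mm. A picture is of the moment at which its call begins: read the wrist's pose just before it. get_calibration takes no time and is no camera call.
- arm.job_done(): hands the job in; it is judged then, once.
Trained networks look in the newest picture that a camera, given by its name, has taken for a name from the list of things; names that differ only in an ending like _2 or _b are one class to them, and where a whole thing is asked for, a point or a joint stands for the part that bears it (a point fixed in the world has none). Each returns a list of dicts, best first, with "score" (0 to 1); they miss things now and then, are a little off and sometimes report something else, mostly with a low value. They report only what shows in the picture. A call takes as long as a camera call. They do not tell look-alikes from the thing itself.
- arm.recognise(thing, camera): "extent" ([left, top, width, height] in pixels, round what is visible of it).
- arm.trace(thing, camera): "mask" (420x560 bool, what is visible of it) and "extent" ([left, top, width, height] in pixels, round what is visible of it).
The state is a dict: "t": time; "q": joint angles; "qd": joint speeds; "joint_efforts": joint torques, N m; "eef_pos": TCP position; "ee_rot": TCP orientation; "force": force on the tool from outside, world axes, zero at the start; "moment": the same for the moment, N m; "width": finger opening in m; "gripper_force": force on a finger pad.
Only numpy, scipy, OpenCV 4.12 (cv2) and the standard library are available. Lean on these libraries where they do the work, as an engineer would, in place of code of your own. Each camera call takes 0.05 s, during which the arm holds its last target. There are 200 camera calls.

## Working session

There is one attempt and no reset: what is moved stays moved. The work goes in short steps, Python scripts to look and compute and a shell command to move; the robot and the scene stay as the last step left them, time stands still between calls to the robot, and variables do not carry over. Pictures are saved under pics/ and viewed, at most 10 in all, crops included, and the job is handed in when it is done.

```bash
ls; mkdir -p pics; cat > h.py <<'E'
import numpy as np, cv2
from station import arm
from scipy.spatial.transform import Rotation as Ro
def cam(name):
    s=arm.get_state(); c=arm.get_calibration(name); im,d=arm.grab_frame(name)
    K=np.array(c["mtx"])
    if name=="wrist":
        M=np.array(c["mount"]); T=np.eye(4); T[:3,:3]=Ro.from_euler('xyz',s["ee_rot"]).as_matrix(); T[:3,3]=s["eef_pos"]; T=T@M
    else:
        T=np.eye(4); R=np.array(c["R"]); T[:3,:3]=R.T; T[:3,3]=-R.T@np.array(c["t"])
    v,u=np.mgrid[:420,:560]
    P=np.stack([(u-K[0,2])/K[0,0]*d,(v-K[1,2])/K[1,1]*d,d],-1)@T[:3,:3].T+T[:3,3]
    P[d==0]=np.nan
    return im,d,P,K,T
def save(im,n): cv2.imwrite('pics/'+n,cv2.cvtColor(im,cv2.COLOR_RGB2BGR))
E
python3 - <<'E'
from h import *
im,d,P,K,T=cam("top"); np.save('P.npy',P); np.save('im.npy',im); save(im,'top.png')
s=arm.get_state(); print(s, arm.hold_point_z)
for n in ["case","pliers_mid","spanner_mid","screwdriver_mid","tape","screw_tin"]:
    for r in arm.trace(n,"top")[:3]:
        m=r["mask"]; p=P[m]; p=p[~np.isnan(p[:,0])]
        print(n,round(r["score"],2),r["extent"],np.median(p,0).round(3), im[m].mean(0).round())
E
```

```text
pics
{'t': 0.05, 'q': array([-8.69918776e-01,  3.59385790e-01,  1.10640513e-02, -3.16896157e-04,
       -1.22407705e+00, -2.88050580e-01]), 'qd': array([0.00056291, 0.000315  , 0.0007544 , 0.00107348, 0.00060317,
       0.00127655]), 'joint_efforts': array([-3.60160797e-03, -5.84672463e+01,  2.94058460e+01,  7.02597275e+00,
        1.03605798e-02, -4.23781398e-05]), 'eef_pos': array([ 0.27055712, -0.6178862 ,  0.22563163]), 'ee_rot': array([ 3.13997158e+00, -1.69643368e-04, -2.72887347e+00]), 'force': array([ 0.54710154,  0.45273135, -0.40669756]), 'moment': array([-0.05649362, -0.02082194, -0.02618445]), 'gripper_force': 0.0, 'width': 0.08744121276902203} 0.0188
case 0.58 [113.9, 83.8, 140.5, 197.8] [0.636 0.209 0.033] [55. 54. 55.]
pliers_mid 0.56 [315.2, 208.9, 72.3, 20.3] [ 0.539 -0.226  0.015] [61. 62. 61.]
spanner_mid 0.91 [321.4, 110.5, 58.2, 50.6] [ 0.753 -0.21   0.016] [102.  26.  25.]
spanner_mid 0.74 [143.8, 179.0, 69.4, 26.6] [0.584 0.24  0.054] [45. 46. 46.]
spanner_mid 0.64 [325.7, 245.5, 22.9, 76.1] [ 0.355 -0.185  0.016] [104.  34.  33.]
screwdriver_mid 0.8 [137.3, 213.7, 77.1, 17.5] [0.516 0.183 0.047] [22. 21. 22.]
tape 0.56 [248.8, 245.5, 27.4, 29.7] [0.426 0.004 0.008] [105.  90.  67.]
screw_tin 0.64 [260.2, 128.0, 26.2, 28.9] [ 0.733 -0.005  0.003] [96. 99. 98.]
```

View pics/top.png

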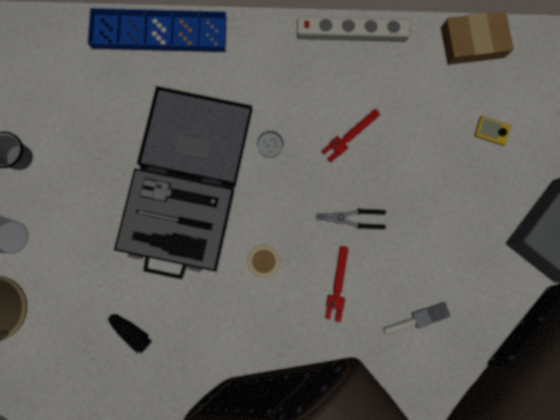

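The top view shows the case at left, turned about 80°, with the spanner (head left, pixel 155,188), the screwdriver and the empty pliers cutout (170,245). The pliers lie at (350,217) with their nose to the left, and the red spanners are look-alikes. Next I'll get coarse poses and plan the move to look at the pliers.

```bash
python3 - <<'E'
from h import *
P=np.load('P.npy')
for n,(u,v) in dict(block=(341,216),nose=(321,216),tailA=(380,211),tailB=(380,227),sp_head=(152,187),sp_tail=(212,202),cutL=(140,239),cutR=(200,252),ins=(215,225)).items():
    print(n,np.nanmedian(P[v-1:v+2,u-1:u+2].reshape(-1,3),0).round(3))
c=arm.get_calibration("wrist"); print(c)
s=arm.get_state(); R=Ro.from_euler('xyz',s["ee_rot"]).as_matrix(); print(R.round(3))
b=np.nanmedian(P[215:218,340:343].reshape(-1,3),0)
print((R.T@(np.array([b[0],b[1]-.03,.25])-s["eef_pos"])/0.025).round(2))
E
```

```text
block [ 0.544 -0.19   0.018]
nose [ 0.543 -0.14   0.015]
tailA [ 0.559 -0.291  0.015]
tailB [ 0.518 -0.291  0.016]
sp_head [0.603 0.287 0.055]
sp_tail [0.567 0.135 0.057]
cutL [0.474 0.312 0.033]
cutR [0.445 0.163 0.034]
ins [0.511 0.126 0.047]
{'mtx': array([[370.27355481,   0.        , 276.41317844],
       [  0.        , 370.27355481, 206.29994711],
       [  0.        ,   0.        ,   1.        ]]), 'mount': array([[ 9.07598850e-04, -9.68864311e-01, -2.47590637e-01,
         6.61046192e-02],
       [ 9.99999379e-01,  1.03956589e-03, -4.02276952e-04,
        -8.93724429e-04],
       [ 6.47138564e-04, -2.47590118e-01,  9.68864652e-01,
        -1.57744122e-01],
       [ 0.00000000e+00,  0.00000000e+00,  0.00000000e+00,
         1.00000000e+00]])}
[[-0.916 -0.401 -0.   ]
 [-0.401  0.916  0.   ]
 [ 0.     0.    -1.   ]]
[-16.39  10.2   -0.94]
```

```bash
python3 -m crank '[[[-1,0.6,-0.1,-1.3],[-3,1.8,-0.2,-3],[-5,3.1,-0.4,-5],[-7.2,4.4,-0.6,-7],[-9.4,5.8,-0.8,-9],[-11.5,7.1,-0.9,-11],[-13.5,8.4,-0.9,-12.9],[-15,9.4,-0.9,-12.9],[-16.1,10,-0.9,-12.9],[-16.4,10.2,-0.9,-12.9],[-16.4,10.2,-0.9,-12.9],[-16.4,10.2,-0.9,-12.9]]]' 0
python3 - <<'E'
from h import *
im,d,P,K,T=cam("wrist"); np.save('Pw.npy',P); np.save('imw.npy',im); save(im,'w1.png')
s=arm.get_state(); print(s["eef_pos"],s["ee_rot"],s["force"],s["q"])
for n in ["pliers_mid"]:
    for r in arm.trace(n,"wrist")[:2]:
        m=r["mask"]&(P[...,2]>0.006); p=P[m]
        c,(w,h),a=cv2.minAreaRect((p[:,:2]*1000).astype(np.float32))
        print(n,r["score"],r["extent"],c,w,h,a,np.percentile(p[:,2],[5,50,95]), np.median(P[(~r["mask"])&~np.isnan(P[...,2])][:,2]))
E
```

```text
t: 1.85
eef_pos: [0.5435, -0.221, 0.2491]
ee_rot: [3.141, -0.0, -1.604]
force: [-0.1, 0.5, 0.6]
width: 0.0875
gripper_force: 0.0
[ 0.5434368  -0.22108323  0.24911601] [ 3.14151720e+00 -4.39314141e-05 -1.60418672e+00] [ 0.12437637 -0.11542185 -0.67570042] [-5.33011386e-02  2.00472188e-01 -1.54666672e-01  4.84469120e-05
 -1.21573203e+00  1.98939010e-02]
pliers_mid 0.8 [250.8, 95.8, 52.9, 162.2] (541.8079833984375, -217.26123046875) 179.14134216308594 52.30405807495117 88.58326721191406 [0.0116036  0.01468018 0.01654757] 0.00060700989002066
pliers_mid 0.56 [353.8, 321.8, 41.9, 12.0] (428.9657897949219, -31.58810043334961) 51.764217376708984 9.968058586120605 2.005488157272339 [0.00692791 0.0136581  0.02265734] 0.000662610698567212
```

View pics/w1.png

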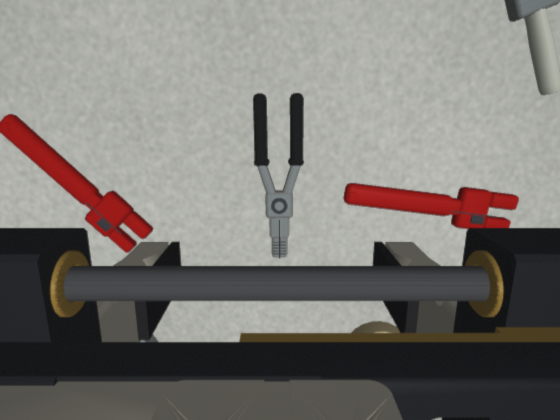

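The pliers measure 179 x 52 mm at (0.542, -0.217), with an axis yaw of 88.6° and a top at about 16 mm, which all fits the given sizes. In the wrist view the joint block is at (279,206), clear of the two red tools. I'll descend over the block and grip it.

```bash
python3 -m crank '[[[-0.6,0.04,0.8,-0.1],[-1.27,0.08,2.5,-0.1],[-1.27,0.08,4.5,-0.1],[-1.27,0.08,6.4,-0.1],[-1.27,0.08,7.8,-0.1],[-1.27,0.08,8.7,-0.1],[-1.27,0.08,9.2,-0.1],[-1.27,0.08,9.5,-0.1],[-1.27,0.08,9.6,-0.1],[-1.27,0.08,9.6,-0.1]]]' 0
python3 -m crank '[[[0,0,0,0],[0,0,0,0],[0,0,0,0],[0,0,0,0],[0,0,0,0],[0,0,0,0],[0,0,0,0]]]' 1 45
```

```text
t: 3.2
eef_pos: [0.5435, -0.1885, 0.0096]
ee_rot: [-3.141, -0.0, -1.594]
force: [0.2, 0.7, -0.5]
width: 0.0877
gripper_force: 0.0
t: 4.08
eef_pos: [0.5428, -0.1884, 0.009]
ee_rot: [3.141, 0.0, -1.594]
force: [-0.5, 0.6, 0.7]
width: 0.0292
gripper_force: 45.0
```

```bash
python3 -m crank '[[[0,0,-0.6,0],[0,0,-2,0],[-0.5,-0.1,-4,0.1],[-1.6,-0.4,-6,0.4],[-3.2,-0.8,-7.8,0.6],[-5.1,-1.3,-9,0.9],[-7.1,-1.8,-9.6,1.1],[-9.2,-2.4,-9.6,1.4],[-11.3,-3,-9.6,1.6],[-13.4,-3.5,-9.6,1.8],[-15.4,-4,-9.6,2],[-17.1,-4.5,-9.6,2.3]]]'
python3 -m crank '[[[-1.4,-0.35,0,0],[-2.3,-0.6,0,0],[-2.8,-0.7,0,0],[-2.8,-0.7,0,0],[-2.8,-0.7,0,0],[-2.8,-0.7,0,0]]]'
python3 - <<'E'
from h import *
im,d,P,K,T=cam("wrist"); np.save('Pw.npy',P); np.save('imw.npy',im); np.save('T.npy',T); save(im,'w2.png')
s=arm.get_state(); print(s["eef_pos"],s["ee_rot"],s["width"])
for n in ["pliers_mid","spanner_mid","screwdriver_mid","case"]:
    for r in arm.trace(n,"wrist")[:2]:
        m=r["mask"]; p=P[m]; p=p[~np.isnan(p[:,0])]
        c,(w,h),a=cv2.minAreaRect((p[:,:2]*1000).astype(np.float32))
        print(n,r["score"],r["extent"],c,w,h,a,np.percentile(p[:,2],[5,50,95]))
E
```

```text
t: 5.58
eef_pos: [0.6654, 0.2382, 0.2498]
ee_rot: [3.141, 0.0, -1.795]
force: [0.3, -1.1, -2.4]
width: 0.0292
gripper_force: 45.0
t: 6.32
eef_pos: [0.6981, 0.2997, 0.2497]
ee_rot: [-3.141, 0.0, -1.796]
force: [1.1, 0.9, -2.8]
width: 0.0292
gripper_force: 45.0
[0.6980813  0.29986735 0.24969028] [-3.14128799e+00  4.03902121e-04 -1.79571977e+00] 0.02906511566470917
pliers_mid 0.94 [208.7, 1.5, 135.8, 330.9] (689.76123046875, 256.6053466796875) 240.83059692382812 122.82855224609375 77.3143539428711 [0.25114683 0.255022   0.256747  ]
screwdriver_mid 0.87 [431.5, 1.8, 29.8, 163.9] (530.9716796875, 245.00726318359375) 145.58615112304688 15.227437973022461 78.5823974609375 [0.04195828 0.04516768 0.04915777]
case 0.83 [78.5, 0.6, 477.5, 211.6] (632.314453125, 248.55270385742188) 209.8043975830078 502.446533203125 77.21588897705078 [0.02191552 0.03303655 0.04769956]
```

View pics/w2.png

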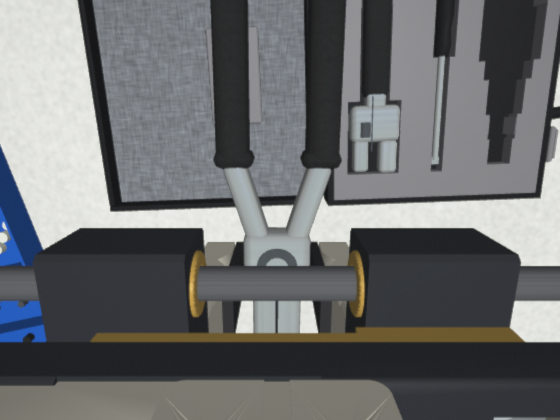

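The view shows the case's +x end, with its outer edge at row 195. The spanner head is at (375,130), and the nose end of the empty pliers cutout is at (498,165). I'll fit the case frame from the depth.

```bash
cat > fit.py <<'E'
from h import *
P=np.load('Pw.npy'); im=np.load('imw.npy'); v,u=np.mgrid[:420,:560]
reg=(u>345)&(v<200)&np.isfinite(P[...,2])&(P[...,2]<.1)
z=P[...,2]
zi=z[reg&(z>.043)&(z<.054)]; h,e=np.histogram(zi,bins=np.arange(.043,.0541,.0005)); print('top z',dict(zip((e[:-1]*1e3).round(1),h)))
fl=reg&(u>475)&(u<545)&(v<166)&(im.sum(-1)<75)
print('floor z',np.percentile(z[fl],[10,50,90]))
# pliers cutout: row-wise left/right edges
for r in range(2,175,12):
    idx=np.where(fl[r])[0]
    if len(idx)>3: print(r,idx.min(),idx.max(),P[r,idx.min(),:2].round(4),P[r,idx.max(),:2].round(4),'mid',P[r,[idx.min(),idx.max()],:2].mean(0).round(4))
rr=np.where(fl.any(1))[0].max(); print('nose end row',rr,P[rr,np.where(fl[rr])[0]].mean(0).round(4))
m=cv2.morphologyEx(fl.astype(np.uint8),cv2.MORPH_OPEN,np.ones((3,3)))
p=P[m>0]; np.save('fl.npy',p)
# held pliers
hp=np.isfinite(z)&(z>.22)&(z<.27)&(v<230)&(u>200)&(u<350); q=P[hp]; 
s=np.array([0.69808,0.29987]); 
for a,b in ((0,40),(40,80),(80,120),(120,160),(160,200),(200,230)):
    k=hp&(v>=a)&(v<b); q=P[k]; us=np.where(k)
    R=[P[i,[np.where(k[i])[0].min(),np.where(k[i])[0].max()]].mean(0) for i in range(a,b) if k[i].any()]
    print('held',a,np.mean(R,0).round(4),'top z',np.percentile(q[:,2],90).round(4))
# case +x outer edge: last row where z>.03 in tray region
for c in range(360,540,30):
    k=[i for i in range(150,215) if np.isfinite(z[i,c]) and z[i,c]>.03]; print('edge',c,max(k),P[max(k),c].round(4))
E
python3 fit.py
```

```text
top z {np.float64(43.0): np.int64(269), np.float64(43.5): np.int64(276), np.float64(44.0): np.int64(341), np.float64(44.5): np.int64(458), np.float64(45.0): np.int64(1037), np.float64(45.5): np.int64(2621), np.float64(46.0): np.int64(4970), np.float64(46.5): np.int64(6489), np.float64(47.0): np.int64(5611), np.float64(47.5): np.int64(3302), np.float64(48.0): np.int64(1479), np.float64(48.5): np.int64(461), np.float64(49.0): np.int64(135), np.float64(49.5): np.int64(98), np.float64(50.0): np.int64(87), np.float64(50.5): np.int64(70), np.float64(51.0): np.int64(96), np.float64(51.5): np.int64(144), np.float64(52.0): np.int64(186), np.float64(52.5): np.int64(298), np.float64(53.0): np.int64(455), np.float64(53.5): np.int64(606)}Traceback (most recent call last):
  File "fit.py", line 7, in <module>
    print('floor z',np.percentile(z[fl],[10,50,90]))
                    ~~~~~~~~~~~~~^^^^^^^^^^^^^^^^^^
    return _quantile_unchecked(
        a, q, axis, out, overwrite_input, method, keepdims, weights)
    return _ureduce(a,
                    func=_quantile_ureduce_func,
    ...<5 lines>...
                    overwrite_input=overwrite_input,
                    method=method)
    r = func(a, **kwargs)
    result = _quantile(arr,
                       quantiles=q,
    ...<2 lines>...
                       out=out,
                       weights=wgt)
    slices_having_nans = np.isnan(arr[-1, ...])
                                  ~~~^^^^^^^^^
IndexError: index -1 is out of bounds for axis 0 with size 0
```

```bash
python3 - <<'E'
import cv2
i=cv2.imread('pics/w2.png')[0:220,340:560]; cv2.imwrite('pics/w2c.png',cv2.resize(i,None,fx=2.7,fy=2.7))
E
```

```text
(no output)
```

View pics/w2c.png

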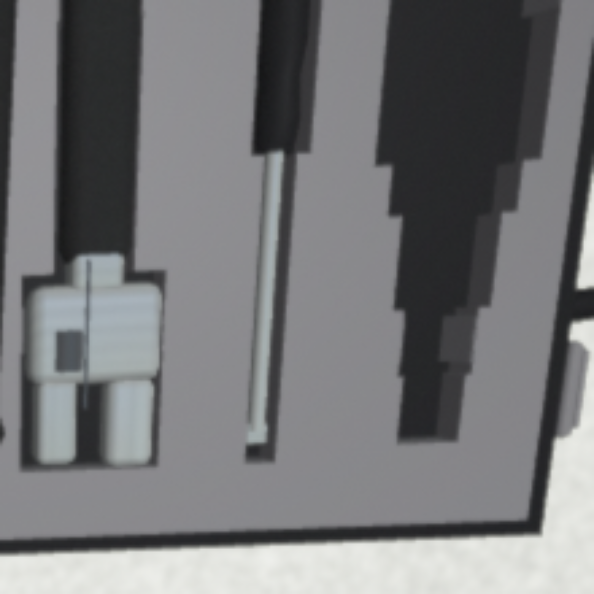

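```bash
python3 - <<'E'
s=open('fit.py').read()
s=s.replace("(im.sum(-1)<75)","(z<.0445)")
s=s[:s.index("# pliers cutout")]+'''
zt=.0468; C=np.load('T.npy')
K=np.array(arm.get_calibration("wrist")["mtx"])
def onplane(uu,vv,h):
    ray=C[:3,:3]@np.array([(uu-K[0,2])/K[0,0],(vv-K[1,2])/K[1,1],1]); return (C[:3,3]+ray*(h-C[2,3])/ray[2])[:2]
g=im.sum(-1).astype(float)
for r in range(4,170,10):
    i=np.where(fl[r])[0]
    if len(i)>3:
        a,b=onplane(i.min()-.5,r,zt),onplane(i.max()+.5,r,zt); print(r,i.min(),i.max(),a.round(4),b.round(4),'mid',((a+b)/2).round(4),'w',np.linalg.norm(a-b).round(4))
rr=np.where(fl.sum(1)>10)[0].max(); i=np.where(fl[rr])[0]; print('nose end',rr,onplane(i.mean(),rr+.5,zt).round(4))
'''+s[s.index("# held"):]
open('fit.py','w').write(s)
E
python3 fit.py | tail -n +2
```

```text
floor z [0.03244417 0.03357245 0.03860735]
4 484 544 [0.4854 0.1851] [0.433  0.1971] mid [0.4592 0.1911] w 0.0538
14 483 543 [0.487 0.193] [0.4343 0.205 ] mid [0.4606 0.199 ] w 0.0541
24 482 543 [0.4886 0.201 ] [0.4346 0.2133] mid [0.4616 0.2071] w 0.0553
34 481 541 [0.4902 0.2091] [0.4368 0.2212] mid [0.4635 0.2152] w 0.0548
44 480 540 [0.4918 0.2172] [0.4381 0.2295] mid [0.465  0.2234] w 0.0551
54 479 539 [0.4935 0.2255] [0.4394 0.2379] mid [0.4664 0.2317] w 0.0555
64 485 531 [0.4889 0.2353] [0.447  0.2449] mid [0.4679 0.2401] w 0.043
74 484 529 [0.4905 0.2438] [0.4492 0.2533] mid [0.4699 0.2485] w 0.0423
84 489 523 [0.4868 0.2537] [0.4552 0.2609] mid [0.471  0.2573] w 0.0324
94 488 521 [0.4884 0.2624] [0.4575 0.2695] mid [0.473  0.2659] w 0.0317
104 487 520 [0.4901 0.2713] [0.459  0.2783] mid [0.4746 0.2748] w 0.0319
114 486 515 [0.4918 0.2802] [0.4642 0.2865] mid [0.478  0.2834] w 0.0283
124 489 513 [0.4898 0.2901] [0.4667 0.2954] mid [0.4782 0.2928] w 0.0238
134 488 512 [0.4915 0.2993] [0.4682 0.3046] mid [0.4799 0.302 ] w 0.0239
144 489 509 [0.4914 0.3091] [0.4717 0.3136] mid [0.4815 0.3113] w 0.0202
154 488 508 [0.4932 0.3185] [0.4733 0.323 ] mid [0.4832 0.3208] w 0.0204
nose end 163 [0.4858 0.3297]
held 0 [0.6757 0.2009 0.2515] top z 0.2563
held 40 [0.679  0.215  0.2519] top z 0.2564
held 80 [0.6824 0.2297 0.2517] top z 0.2564
held 120 [0.686  0.2453 0.2521] top z 0.2565
held 160 [0.6898 0.2615 0.2527] top z 0.2557
held 200 [0.6933 0.2765 0.2526] top z 0.2551
edge 360 204 [0.6222 0.3402 0.0476]
edge 390 203 [0.5927 0.3459 0.0472]
edge 420 202 [0.563  0.3519 0.0463]
edge 450 201 [0.534  0.3571 0.0475]
edge 480 200 [0.5045 0.3629 0.0471]
edge 510 199 [0.4751 0.3686 0.0469]
```

The case fit is consistent: yaw 79.3°, insert top at z 46.8 mm, and the seat's x agrees to 0.5 mm from both the outer edge and the cutout's nose end. The pliers are held straight and level. I'll move them to 20 mm above the seat.

```bash
python3 -m crank '[[[0.2,0.6,0,-0.1],[0.7,2,0,-0.2],[1.4,3.8,0.3,-0.3],[2.1,5.6,1.2,-0.48],[2.8,7.2,2.6,-0.48],[3.2,8.2,4.2,-0.48],[3.24,8.5,5.6,-0.48],[3.24,8.5,6.6,-0.48],[3.24,8.5,7.1,-0.48],[3.24,8.5,7.2,-0.48],[3.24,8.5,7.2,-0.48],[3.24,8.5,7.2,-0.48]]]'
python3 - <<'E'
from h import *
im,d,P,K,T=cam("wrist"); np.save('P3.npy',P); save(im,'w3.png'); np.save('T3.npy',T)
s=arm.get_state(); print(s["eef_pos"],s["ee_rot"],s["width"])
E
```

```text
t: 8.07
eef_pos: [0.4736, 0.2693, 0.07]
ee_rot: [-3.141, 0.001, -1.753]
force: [-1.0, 0.2, -2.7]
width: 0.0292
gripper_force: 45.0
[0.47349575 0.26933548 0.06989381] [-3.14076866e+00  1.31075407e-03 -1.75323492e+00] 0.02945109994225815
```

View pics/w3.png

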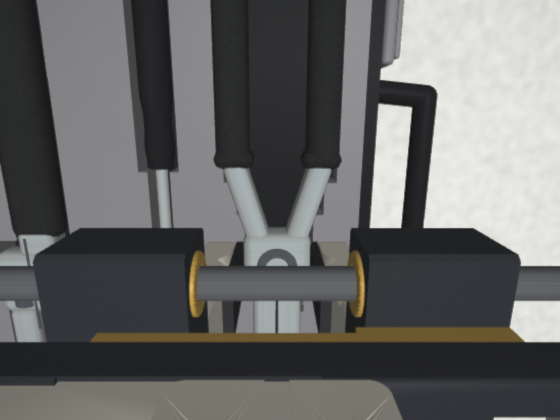

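Looking down, the pliers' grips (233 and 322, row 160) straddle the dark cutout symmetrically. I'll correct by 1 mm and lower gently onto the ribs.

```bash
python3 -m crank '[[[0.04,0.02,0.1,0],[0.04,0.02,0.2,0],[0.04,0.02,0.3,0],[0.04,0.02,0.4,0],[0.04,0.02,0.48,0],[0.04,0.02,0.54,0],[0.04,0.02,0.6,0],[0.04,0.02,0.66,0],[0.04,0.02,0.71,0],[0.04,0.02,0.76,0],[0.04,0.02,0.79,0],[0.04,0.02,0.79,0]]]'
```

```text
t: 9.62
eef_pos: [0.4721, 0.268, 0.0493]
ee_rot: [3.141, -0.0, -1.753]
force: [-3.2, 0.8, 0.2]
width: 0.0294
gripper_force: 45.0
```

```bash
python3 -m crank '[[[0,0,0,0],[0,0,0,0],[0,0,0,0],[0,0,0,0]]]' 0.5
python3 -m crank '[[[0,0,-0.3,0],[0,0,-1,0],[0,0,-2,0],[0,0,-2.8,0],[-0.6,0,-3.2,0],[-1.5,0,-3.2,0],[-2.3,0,-3.2,0],[-2.8,0,-3.2,0],[-2.8,0,-3.2,0],[-2.8,0,-3.2,0]]]' 1
python3 - <<'E'
from h import *
im,d,P,K,T=cam("wrist"); np.save('Pw.npy',P); save(im,'w4.png')
s=arm.get_state(); print(s["eef_pos"],s["ee_rot"],s["width"],s["force"])
for n in ["pliers_mid","spanner_mid"]:
    for r in arm.trace(n,"wrist")[:1]:
        m=r["mask"]; p=P[m]; p=p[p[:,2]>.045]
        c,(w,h),a=cv2.minAreaRect((p[:,:2]*1000).astype(np.float32))
        print(n,r["score"],r["extent"],c,w,h,a,np.percentile(p[:,2],[5,50,95]))
E
```

```text
t: 10.12
eef_pos: [0.4725, 0.2681, 0.0494]
ee_rot: [-3.141, 0.0, -1.753]
force: [1.4, -0.9, 0.3]
width: 0.0438
gripper_force: 0.0
t: 11.38
eef_pos: [0.4847, 0.3365, 0.1287]
ee_rot: [3.141, -0.001, -1.753]
force: [0.3, -0.1, 0.2]
width: 0.0004
gripper_force: 0.0
[0.48477583 0.33634735 0.12897982] [ 3.14116585e+00 -7.28552923e-04 -1.75331677e+00] 0.00043033719678849065 [-0.54826474  1.22648623 -0.12785135]
pliers_mid 0.74 [231.1, 3.7, 93.4, 202.2] (471.90643310546875, 268.7464294433594) 121.1758804321289 53.469573974609375 80.4262924194336 [0.05190848 0.05438713 0.05639669]
spanner_mid 0.61 [42.0, 0.0, 87.3, 213.8] (592.6151733398438, 249.17494201660156) 128.17935180664062 46.04136657714844 80.48367309570312 [0.04830812 0.05427189 0.05620223]
```

View pics/w4.png

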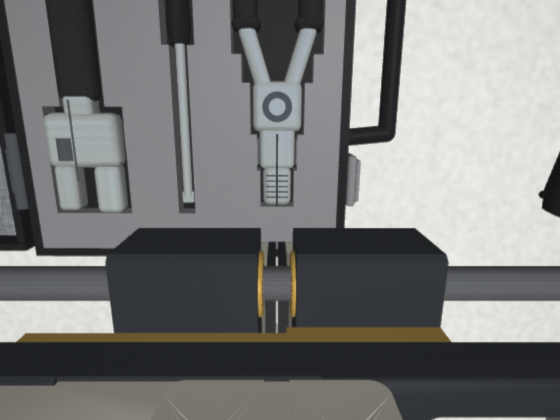

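The pliers lie centred in the cutout (block at 277,105, nose at 277,205) and rest level on the ribs, top about 56 mm. Next I'll press the nose end with shut fingers, step by step.

```bash
python3 -m crank '[[[0.6,0,0.2,0],[1.4,-0.04,0.8,0],[1.76,-0.04,1.8,0],[1.76,-0.04,2.4,0],[1.76,-0.04,2.7,0],[1.76,-0.04,2.8,0],[1.76,-0.04,2.86,0],[1.76,-0.04,2.92,0],[1.76,-0.04,2.97,0],[1.76,-0.04,3.02,0],[1.76,-0.04,3.06,0],[1.76,-0.04,3.06,0]]]' 1
python3 -m crank '[[[0,0,0.03,0],[0,0,0.06,0],[0,0,0.06,0]]]'
```

```text
t: 13.02
eef_pos: [0.4785, 0.2939, 0.0535]
ee_rot: [-3.141, 0.001, -1.753]
force: [-1.5, 0.3, 5.0]
width: 0.0003
gripper_force: 2.6
t: 13.4
eef_pos: [0.4787, 0.294, 0.0524]
ee_rot: [-3.14, 0.001, -1.753]
force: [-1.1, -0.1, 7.9]
width: 0.0006
gripper_force: 3.7
```

```bash
python3 -m crank '[[[0,0,0.04,0],[0,0,0.08,0],[0,0,0.12,0],[0,0,0.12,0]]]'
python3 -m crank '[[[0,0,0.04,0],[0,0,0.08,0],[0,0,0.08,0]]]'
```

```text
t: 13.9
eef_pos: [0.479, 0.2943, 0.0498]
ee_rot: [-3.14, 0.002, -1.752]
force: [-1.4, -0.4, 11.2]
width: 0.0003
gripper_force: 5.1
t: 14.28
eef_pos: [0.4791, 0.2943, 0.0494]
ee_rot: [-3.139, 0.002, -1.752]
force: [-6.2, -2.1, 24.1]
width: 0.0006
gripper_force: 12.5
```

```bash
python3 -m crank '[[[0,0,-0.4,0],[0,0,-1,0],[1,0,-1.2,0],[2.4,0,-1.2,0],[3.6,0,-1.2,0],[4.24,0,-1.1,0],[4.24,0,-0.8,0],[4.24,0,-0.6,0],[4.24,0,-0.5,0],[4.24,0,-0.4,0],[4.24,0,-0.3,0],[4.24,0,-0.25,0]]]'
python3 -m crank '[[[0,0,0.04,0],[0,0,0.08,0],[0,0,0.12,0],[0,0,0.12,0]]]'
```

```text
t: 15.78
eef_pos: [0.4593, 0.1895, 0.053]
ee_rot: [-3.141, 0.0, -1.752]
force: [0.4, -0.9, 8.5]
width: 0.0005
gripper_force: 3.8
t: 16.27
eef_pos: [0.4594, 0.1893, 0.0505]
ee_rot: [-3.14, 0.0, -1.752]
force: [0.1, -3.4, 8.7]
width: 0.0004
gripper_force: 4.6
```

```bash
python3 -m crank '[[[0,0,0.04,0],[0,0,0.08,0],[0,0,0.08,0]]]'
```

```text
t: 16.65
eef_pos: [0.4593, 0.1893, 0.0496]
ee_rot: [-3.14, 0.0, -1.752]
force: [-6.8, -3.5, 24.6]
width: 0.0007
gripper_force: 12.3
```

```bash
python3 -m crank '[[[0,0,-0.4,0],[0,0,-1,0],[-1,0,-1.2,0],[-2.4,0,-1.2,0],[-3.6,0,-1.2,0],[-4.24,0,-1,0],[-4.24,0,-0.6,0],[-4.24,0,-0.4,0],[-4.24,0,-0.3,0],[-4.24,0,-0.2,0],[-4.24,0,-0.12,0],[-4.24,0,-0.05,0]]]'
python3 -m crank '[[[0,0,0.04,0],[0,0,0.08,0],[0,0,0.08,0]]]'
```

```text
t: 18.15
eef_pos: [0.4784, 0.2934, 0.0495]
ee_rot: [-3.141, 0.0, -1.753]
force: [-2.6, -2.1, 11.5]
width: 0.0008
gripper_force: 5.3
t: 18.52
eef_pos: [0.4783, 0.2936, 0.0488]
ee_rot: [-3.141, 0.001, -1.752]
force: [-6.3, -0.6, 17.4]
width: 0.0002
gripper_force: 8.7
```

```bash
python3 -m crank '[[[0,0,0.03,0],[0,0,0.06,0],[0,0,0.06,0]]]'
python3 -m crank '[[[0,0,-0.4,0],[0,0,-1,0],[1,0,-1.2,0],[2.4,0,-1.2,0],[3.6,0,-1.2,0],[4.24,0,-1,0],[4.24,0,-0.6,0],[4.24,0,-0.4,0],[4.24,0,-0.3,0],[4.24,0,-0.2,0],[4.24,0,-0.12,0],[4.24,0,-0.08,0]]]'
```

```text
t: 18.9
eef_pos: [0.4783, 0.2937, 0.0486]
ee_rot: [-3.14, 0.001, -1.752]
force: [-10.9, -3.7, 30.0]
width: 0.0004
gripper_force: 15.1
t: 20.4
eef_pos: [0.4593, 0.1895, 0.0492]
ee_rot: [-3.141, -0.0, -1.752]
force: [-10.3, -4.5, 32.8]
width: 0.0002
gripper_force: 16.3
```

The pliers are bottomed at both ends: 48.6 mm at the nose (head 1 mm thinner) and 49.2 mm at the tail, against 48.3 and 49.3 mm expected. Next is the spanner, head end first.

```bash
python3 -m crank '[[[0,0,-0.5,0],[0,0,-1.4,0],[-1,-1.2,-1.7,0],[-2.3,-2.7,-1.7,0],[-3.5,-4,-1.7,0],[-4.24,-4.88,-1.6,0],[-4.24,-4.88,-1.1,0],[-4.24,-4.88,-0.7,0],[-4.24,-4.88,-0.55,0],[-4.24,-4.88,-0.45,0],[-4.24,-4.88,-0.37,0],[-4.24,-4.88,-0.3,0]]]'
python3 -m crank '[[[0,0,0.04,0],[0,0,0.08,0],[0,0,0.12,0],[0,0,0.12,0]]]'
```

```text
t: 21.9
eef_pos: [0.5982, 0.2715, 0.0554]
ee_rot: [-3.141, 0.001, -1.753]
force: [-0.9, -0.7, 5.1]
width: 0.0004
gripper_force: 2.7
t: 22.4
eef_pos: [0.5987, 0.2718, 0.0529]
ee_rot: [-3.14, 0.001, -1.753]
force: [-1.0, 0.1, 6.1]
width: 0.0005
gripper_force: 2.8
```

```bash
python3 -m crank '[[[0,0,0.04,0],[0,0,0.08,0],[0,0,0.12,0],[0,0,0.12,0]]]'
python3 -m crank '[[[0,0,0.04,0],[0,0,0.08,0],[0,0,0.08,0]]]'
```

```text
t: 22.9
eef_pos: [0.5991, 0.272, 0.051]
ee_rot: [-3.139, 0.002, -1.752]
force: [-1.6, -0.5, 11.8]
width: 0.0003
gripper_force: 5.9
t: 23.28
eef_pos: [0.5991, 0.272, 0.0507]
ee_rot: [-3.139, 0.002, -1.752]
force: [-7.4, -1.5, 22.9]
width: 0.0006
gripper_force: 11.7
```

```bash
python3 -m crank '[[[0,0,-0.4,0],[0,0,-1,0],[1,0,-1.2,0],[2.4,0,-1.2,0],[3.6,0,-1.2,0],[4.32,0,-1,0],[4.32,0,-0.7,0],[4.32,0,-0.55,0],[4.32,0,-0.45,0],[4.32,0,-0.37,0],[4.32,0,-0.3,0],[4.32,0,-0.24,0]]]'
python3 -m crank '[[[0,0,0.04,0],[0,0,0.08,0],[0,0,0.12,0],[0,0,0.12,0]]]'
python3 -m crank '[[[0,0,0.04,0],[0,0,0.08,0],[0,0,0.08,0]]]'
```

```text
t: 24.78
eef_pos: [0.5789, 0.1654, 0.0538]
ee_rot: [-3.141, 0.0, -1.752]
force: [-1.9, -2.7, 9.9]
width: 0.0007
gripper_force: 4.8
t: 25.28
eef_pos: [0.5789, 0.1651, 0.0511]
ee_rot: [-3.14, -0.0, -1.752]
force: [-1.3, -2.4, 10.3]
width: 0.0002
gripper_force: 4.9
t: 25.65
eef_pos: [0.5791, 0.165, 0.0502]
ee_rot: [-3.14, 0.0, -1.752]
force: [-5.4, -3.9, 18.2]
width: 0.0004
gripper_force: 9.2
```

```bash
python3 -m crank '[[[0,0,0.04,0],[0,0,0.07,0],[0,0,0.07,0]]]'
python3 -m crank '[[[0,0,-0.4,0],[0,0,-1,0],[-1,0,-1.2,0],[-2.4,0,-1.2,0],[-3.6,0,-1.2,0],[-4.32,0,-1,0],[-4.32,0,-0.6,0],[-4.32,0,-0.4,0],[-4.32,0,-0.3,0],[-4.32,0,-0.2,0],[-4.32,0,-0.12,0],[-4.32,0,-0.05,0]]]'
python3 -m crank '[[[0,0,0.03,0],[0,0,0.06,0],[0,0,0.06,0]]]'
```

```text
t: 26.02
eef_pos: [0.5794, 0.165, 0.05]
ee_rot: [-3.139, 0.0, -1.751]
force: [-10.6, -4.6, 31.5]
width: 0.0005
gripper_force: 15.6
t: 27.52
eef_pos: [0.5986, 0.2709, 0.0499]
ee_rot: [-3.14, 0.0, -1.753]
force: [-9.1, -3.4, 26.0]
width: 0.0004
gripper_force: 12.9
t: 27.9
eef_pos: [0.5986, 0.2709, 0.0499]
ee_rot: [-3.139, 0.001, -1.752]
force: [-9.7, -3.4, 24.9]
width: 0.0006
gripper_force: 13.0
```

```bash
python3 -m crank '[[[0,0,-0.4,0],[0,0,-1,0],[1,0,-1.2,0],[2.4,0,-1.2,0],[3.6,0,-1.2,0],[4.32,0,-1,0],[4.32,0,-0.6,0],[4.32,0,-0.4,0],[4.32,0,-0.3,0],[4.32,0,-0.2,0],[4.32,0,-0.12,0],[4.32,0,-0.06,0]]]'
python3 -m crank '[[[0,0,-0.5,0],[0,0,-1.5,0],[-0.8,0.3,-3,0],[-2.2,1,-5,0],[-4,1.6,-6.6,0],[-5.8,2.2,-7.6,0],[-7.4,2.4,-8,0],[-8.5,2.4,-8,0],[-9,2.4,-8,0],[-9,2.4,-8,0],[-9,2.4,-8,0]]]'
python3 - <<'E'
from h import *
im,d,P,K,T=cam("wrist"); save(im,'w5.png')
s=arm.get_state(); print(s["eef_pos"],s["force"])
z=P[...,2]; x=np.array([.1857,.9826]); y=np.array([-.9826,.1857])
S=P[...,:2]@x-.3225; W=P[...,:2]@y+.4148+.060
def q(n,a,b,c,e):
    m=(S>a)&(S<b)&(W>c)&(W<e)&(z>.03)&(z<.09); print(n,m.sum(),(np.percentile(z[m],[50,80,95])*1e3).round(2) if m.sum() else '')
q('insert',-.08,.08,.022,.030); q('insert2',-.08,.08,-.032,-.022)
for lo in (-.08,-.06,-.04): q(f'pl grips{lo}',lo,lo+.02,.060-.024,.060-.014); q(f'   other',lo,lo+.02,.074,.084); q(f'sp grip{lo}',lo,lo+.02,-.067,-.057)
q('pl block',.018,.038,.050,.070); q('pl head',.05,.07,.054,.066); q('pl nose',.072,.086,.055,.065)
q('sp grip+',.0,.02,-.067,-.057); q('sp head',.036,.06,-.08,-.044); q('sp jawL',.072,.09,-.078,-.068);q('sp jawR',.072,.09,-.056,-.046)
q('sd',-.07,-.03,-.003,.003)
E
```

```text
t: 29.4
eef_pos: [0.5792, 0.1656, 0.0499]
ee_rot: [-3.14, 0.0, -1.751]
force: [-9.8, -1.0, 30.7]
width: 0.0003
gripper_force: 14.9
t: 30.78
eef_pos: [0.5602, 0.3963, 0.2473]
ee_rot: [3.141, -0.0, -1.754]
force: [-0.5, -0.4, -0.6]
width: 0.0006
gripper_force: 0.0
[0.56025467 0.39623854 0.24746427] [-0.25058056 -0.24847428 -0.29846989]
insert 765 [46.9  47.54 48.24]
insert2 943 [46.86 47.49 48.12]
pl grips-0.08 0 
   other 0 
sp grip-0.08 0 
pl grips-0.06 0 
   other 0 
sp grip-0.06 0 
pl grips-0.04 0 
   other 0 
sp grip-0.04 0 
pl block 571 [50.3  51.09 51.76]
pl head 307 [48.71 49.36 49.94]
pl nose 181 [48.66 49.27 49.84]
sp grip+ 151 [49.42 50.09 50.87]
sp head 1153 [49.61 50.35 51.31]
sp jawL 244 [48.15 49.01 49.52]
sp jawR 221 [48.29 48.91 49.52]
sd 0
```

View pics/w5.png

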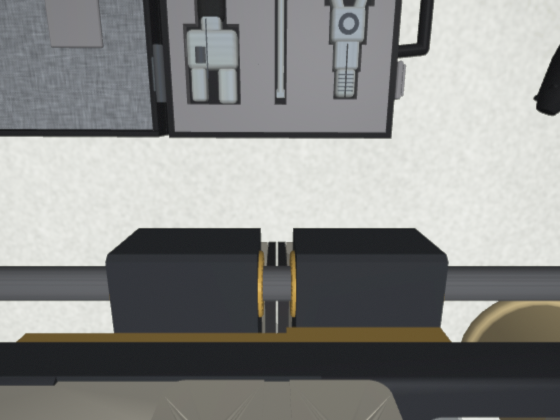

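The front ends sit at home height: spanner head +2.7 mm and pliers head and nose +1.8 mm above the insert. I'll shift to check the tails and the other things.

```bash
python3 -m crank '[[[0.6,0,-0.2,0],[1.8,0,-0.6,0],[3,0,-1,0],[4,0,-1,0],[4.4,0,-1,0],[4.4,0,-1,0],[4.4,0,-1,0]]]'
python3 - <<'E'
from h import *
im,d,P,K,T=cam("wrist")
z=P[...,2]; x=np.array([.1857,.9826]); y=np.array([-.9826,.1857])
S=P[...,:2]@x-.3225; W=P[...,:2]@y+.4148+.060
def q(n,a,b,c,e):
    m=(S>a)&(S<b)&(W>c)&(W<e)&(z>.03)&(z<.09); print(n,m.sum(),(np.percentile(z[m],[50,80,95])*1e3).round(2) if m.sum() else '')
q('insert',-.08,.08,.022,.030)
for lo in (-.09,-.07,-.05): q(f'pl gripA{lo}',lo,lo+.02,.037,.045); q(f'pl gripB',lo,lo+.02,.075,.083); q(f'sp grip{lo}',lo,lo+.02,-.067,-.057)
q('sd',-.07,-.03,-.003,.003)
im,d,P,K,T=cam("top")
for n in ["tape","screw_tin"]:
    for r in arm.recognise(n,"top")[:1]: print(n,r)
E
```

```text
t: 31.7
eef_pos: [0.5403, 0.2895, 0.2719]
ee_rot: [3.141, -0.0, -1.753]
force: [-0.2, 0.3, -0.4]
width: 0.0003
gripper_force: 0.0
insert 1295 [46.81 47.49 48.13]
pl gripA-0.09 176 [49.39 50.23 50.69]
pl gripB 181 [50.34 51.21 51.67]
sp grip-0.09 233 [49.72 50.5  51.03]
pl gripA-0.07 184 [49.3  50.12 50.81]
pl gripB 186 [50.32 50.96 51.77]
sp grip-0.07 237 [49.51 50.18 51.  ]
pl gripA-0.05 182 [49.37 50.09 50.45]
pl gripB 181 [50.33 50.98 51.68]
sp grip-0.05 219 [49.5  50.22 50.72]
sd 273 [48.66 49.44 50.15]
tape {'extent': [247.8, 245.7, 28.6, 32.3], 'score': 0.87}
screw_tin {'extent': [259.3, 129.6, 25.0, 27.3], 'score': 0.9}
```

The pliers' +y grip reads about 1 mm higher than the other (50.3 against 49.4 mm), a slight roll. The spanner is level. I'll press the pliers' +y side at the tail, then the block.

```bash
python3 -m crank '[[[0.6,0.4,0.6,0],[1.8,1.3,2,0],[3.2,2.2,3.8,0],[4.3,2.9,5.4,0],[4.57,3.13,6.8,0],[4.57,3.13,7.8,0],[4.57,3.13,8.3,0],[4.57,3.13,8.55,0],[4.57,3.13,8.7,0],[4.57,3.13,8.78,0],[4.57,3.13,8.86,0],[4.57,3.13,8.9,0]]]'
python3 -m crank '[[[0,0,0.04,0],[0,0,0.08,0],[0,0,0.12,0],[0,0,0.12,0]]]'
```

```text
t: 33.4
eef_pos: [0.443, 0.1912, 0.0505]
ee_rot: [-3.141, 0.001, -1.753]
force: [-1.6, -1.9, 8.5]
width: 0.0005
gripper_force: 4.3
t: 33.9
eef_pos: [0.4431, 0.1912, 0.0498]
ee_rot: [-3.14, 0.001, -1.752]
force: [-11.1, -4.1, 35.1]
width: 0.0004
gripper_force: 17.5
```

```bash
python3 -m crank '[[[0,0,-0.4,0],[0,0,-1,0],[-1,0,-1.2,0],[-2.4,0.1,-1.2,0],[-3.2,0.1,-1,0],[-3.2,0.1,-0.6,0],[-3.2,0.1,-0.4,0],[-3.2,0.1,-0.3,0],[-3.2,0.1,-0.2,0],[-3.2,0.1,-0.14,0],[-3.2,0.1,-0.1,0],[-3.2,0.1,-0.1,0]]]'
python3 -m crank '[[[0,0,-0.5,0],[0,0,-1.5,0],[-0.3,-0.8,-3,0],[-0.8,-1.8,-5,0],[-1.2,-2.6,-7,0],[-1.4,-3,-8.2,0],[-1.4,-3.2,-8.9,0],[-1.4,-3.2,-8.9,0],[-1.4,-3.2,-8.9,0]]]'
cat > chk.py <<'E'
from h import *
im,d,P,K,T=cam("wrist")
z=P[...,2]; x=np.array([.1857,.9826]); y=np.array([-.9826,.1857])
S=P[...,:2]@x-.3225; W=P[...,:2]@y+.4148+.060
def q(n,a,b,c,e):
    m=(S>a)&(S<b)&(W>c)&(W<e)&(z>.03)&(z<.09); print(n,m.sum(),(np.percentile(z[m],[50,80,95])*1e3).round(2) if m.sum() else '')
q('insert',-.08,.08,.022,.030); q('insert out',-.08,.0,.092,.100)
for lo in (-.09,-.07,-.05): q(f'pl gripA{lo}',lo,lo+.02,.037,.045); q(f'pl gripB',lo,lo+.02,.075,.083); q(f'sp grip{lo}',lo,lo+.02,-.067,-.057)
q('blk',.018,.038,.05,.07); q('blkA',.018,.038,.046,.05); q('blkB',.018,.038,.069,.073)
E
python3 chk.py
```

```text
t: 35.4
eef_pos: [0.455, 0.2699, 0.0501]
ee_rot: [-3.141, 0.0, -1.753]
force: [-1.0, -2.0, 7.1]
width: 0.0004
gripper_force: 3.4
t: 36.52
eef_pos: [0.539, 0.2896, 0.2711]
ee_rot: [3.141, -0.0, -1.753]
force: [-1.0, -0.0, -0.3]
width: 0.0004
gripper_force: 0.0
insert 1317 [46.89 47.59 48.26]
insert out 709 [46.91 47.54 48.15]
pl gripA-0.09 180 [49.09 49.98 50.5 ]
pl gripB 179 [49.13 49.92 50.48]
sp grip-0.09 241 [49.65 50.4  51.03]
pl gripA-0.07 177 [49.17 49.78 50.48]
pl gripB 182 [49.45 50.12 50.71]
sp grip-0.07 238 [49.6  50.32 50.89]
pl gripA-0.05 183 [49.27 50.08 50.77]
pl gripB 180 [49.31 50.08 50.7 ]
sp grip-0.05 218 [49.64 50.29 50.84]
blk 391 [50.11 50.92 51.51]
blkA 84 [49.01 49.83 50.83]
blkB 77 [49.44 50.04 50.88]
```

```bash
python3 -c "
from station import arm
print(arm.job_done())"
```

```text
the job is handed in; nothing more can be done
None
```

The job is handed in: the pliers and spanner are pressed fully home and level (tops about 2.2–2.8 mm above the insert, 2.5 expected), no force reading passed about 35 N, the screwdriver, tape and tin are undisturbed, and it took about 37 s.

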